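# Shift the stick lathe into third gear

## Task

The bench lathe for turning walking sticks is to run in third gear. Keep the fingers closed and push the gear lever by its red ball with their outside, never taking it between them and without forcing it: out of the left-hand slot to neutral, across to the right and straight forward into third (far right), fully home, without going into fourth (near right) on the way. Leave everything else on the bench and the lathe undisturbed.

Things in the scene. Friction and masses are not known exactly. Their poses are not given: they have to be found in the camera images.
- lathe: Green bench lathe, fixed; its place and yaw (to 0.2 rad) vary. Origin on the bench (z = 0) straight under the gear lever's pivot. x = forward (away from the robot, to the headstock), y = left, z up; the bed runs to the right (-y). The lever rises from a low green casing, 150 (x) by 180 mm (y), centred on the origin, top 133 mm high. Forward, back, left and right are meant along these axes.
- gate (a point): Centre of the aluminium gate plate (94 x 84 mm, top at 141 mm) on the casing, at x = y = 0. Its dark H slot: two slots along x, 33 mm apart, joined at x = 0 by a cross channel along y, all 19 mm wide. First is far left, second near left, third far right, fourth near right: one to four white pips beyond each end. The plate's tips between the slots are rounded and guide the lever.
- headstock (a point): Centre of the headstock's top, 212 mm high. The headstock stands behind the casing, from x = 82 to 258 mm, y = -90 to 110 mm in the lathe's frame. Motor and end cover stand left of it, no higher than 190 mm; bed, half-turned stick, tool rest and tailstock right of it (y under -90 mm), no higher than 237 mm.
- knob (a point): Centre of the red ball, 36 mm across, on the lever's end: 215 mm from the pivot, which lies 30 mm above the bench, so 245 mm above the bench when upright and 6 to 9 mm lower at the slots' ends. Its axes lean with the lever, z along the stem. The stem is a steel bar 12 mm thick with a 20 mm collar right under the ball.
- shift (a joint): Lever's lean forward, rad: 0 neutral, +0.24 stop of first and third, -0.24 stop of second and fourth; 0.1 rad = 21 mm at the ball. Starts anywhere in the left-hand slot, -0.22 to 0.22. It crosses only within about 0.03 rad of neutral (to about 0.05 the rounded tips guide it in). Stays where it is left; about 3 N at the ball moves it.
- select (a joint): Lever's lean to the right, rad: -0.15 mid left-hand slot, +0.15 mid right-hand slot, about 0.03 play either way (stops at -0.18 and +0.18). 0.1 rad = 21 mm at the ball, towards the lathe's -y. Stays where it is left; about 3 N at the ball moves it.
- neutral_left (a point): Fixed point of the lathe: where the centre of the red ball stands with the lever in neutral at the left-hand slot.
- neutral_right (a point): Fixed point of the lathe: where the centre of the red ball stands with the lever in neutral at the right-hand slot.
- third (a point): Fixed point of the lathe: where the centre of the red ball stands with the lever fully home in third, against its stop.
- sanding_block: Cork sanding block, 85 x 28 x 22 mm, lying on the left of the gear casing's top; origin at the centre of its underside.
- wax_tin: Round wax tin with a yellow lid, 67 mm across, 34 mm tall, standing on the headstock's top; origin at the centre of its underside.
- glue_bottle: White bottle with red cap, 56 mm across, 160 mm tall, standing on the bench to the left of the gear casing; origin at the centre of its underside.
- cane_handle: Dark wooden cane handle, T-shaped, 140 x 85 x 26 mm, lying on the bench to the right of the gear casing; origin on its underside.
- phone: Grey mobile phone, 50 x 108 x 13 mm, on the bench in front of the lathe; origin at the centre of its underside.
- remote: Grey remote control, 46 x 165 x 20 mm, on the bench in front of the lathe; origin at the centre of its underside.

How it is judged:
By the outcome, as a careful person would: the job done as asked, in the order asked, and still so for the second after the job is handed in, with the robot touching nothing.
It also fails if it takes over 48 s, if anything falls off the work surface, if the arm or the gripper's body presses on something with over 40 N, if the wrist force passes 120 N, or if a joint passes its speed limit or range.

## Robot

A 6-joint arm with a two-finger parallel gripper is mounted at the origin on the work surface. World frame = base frame: x ahead of the robot, y to its left, z up, the work surface at z = 0. Lengths are in mm, angles in degrees, forces in N, time in s.
With the tool pointing down it reaches from about 300 to 850 mm from the base axis. Payload 4.2 kg.
Tool frame: the origin (TCP) lies at the very end of the fingers, on their centre line; the grasp point (between the pads) lies 19 mm behind it; z points along the fingers, y is the line along which they close (so a half turn about z gives the same grasp; the last joint's range is limited). The gripper opens to 91 mm and grips with 3 to 60 N. Pads are 32 mm wide; open, the fingers measure 118 mm over their backs; the gripper's body (76 mm by 178 mm) begins 60 mm behind the grasp point.
Start: joints at [70.531, 18.312, 89.639, -0, 72.044, -1.146], TCP at [180.769, 545.862, 213.976] pointing down, gripper open.
Joint ranges: [-177.97, 177.97], [-48.28, 115.42], [12.27, 149.76], [-77.06, 257.06], [2.81, 150.46], [-146.56, 146.56]. Speed limits (degrees/s): [147.25, 147.25, 180, 180, 180, 180].

## Interface

Orientations are given as [roll, pitch, yaw] about the fixed x, y, z axes, in that order (R = Rz(yaw) Ry(pitch) Rx(roll)).
In Python, from workcell import env, eyes gives the robot as it stands.
- The arm moves only by the tool send_rows, never from a script. Its argument "targets" is text: rows parted by semicolons, each of 7 numbers parted by spaces: the shift along the tool's x, y, z in m, then the turn, a rotation vector about the tool's x, y, z in degrees, then the opening in per cent of the stroke, from 0 (shut) to 100 (fully open). A call has 1 to 12 rows; each row is the pose to reach, as a shift and turn from the pose commanded when the call began, along the tool's axes at that moment; what a row does not reach only later rows make up. A row lasts 1/12 s, in which the tool goes at most 41.7 mm and 7.16 degrees, less where a joint would pass 70% of its speed; a pose out of reach is approached as far as the arm can. A call with a gripper value outside its range is refused whole. The fingers move at their own pace and stop on an object; "grip_force" is the grip in N (left out, the last holds). Time passes only in rows, so rows that repeat a pose let the fingers close. It gives the time, the measured TCP pose, the force, the opening and the grip force at its end, in the units of the state.
- env.state(): the state, without advancing time (a new reading comes with each control period).
- eyes.grab_frame(name): name is "side" or "top"; returns a dict with "image" (384x512x3 uint8, blue, green, red), "fovy" (degrees; the focal length in pixels is half the picture's height over the tangent of half this angle, whatever the lens; pixels are square), "cx", "cy" (the principal point, pixels), "eye" and "attitude" of the camera in the world. Camera axes: x right, y up, looking along -z (the intrinsics and any distortion apply to the point x, -y, -z); pixel columns grow to the right and rows downward; lengths in mm; the calibration is good to about 2 mm. A picture is of the moment at which its call begins. There is no depth.
- env.job_done(): hands the job in; it is judged then, once.
The state is a dict: "time_s": time; "qpos": joint angles; "qvel": joint speeds; "effort": joint torques, N m; "ee_pos": TCP position; "ee_rot": TCP orientation; "force": force on the tool from outside, world axes, zero at the start; "torque": the same for the moment, N m; "gripper_width": finger opening in mm; "gripper_force": force on a finger pad.
Only numpy, scipy, OpenCV 4.12 (cv2) and the standard library are available. Lean on these libraries where they do the work, as an engineer would, in place of code of your own. Each camera call takes 0.05 s, during which the arm holds its last target. There are 200 camera calls.

## Working session

There is one attempt and no reset: what is moved stays moved. The work goes in short steps, Python scripts to look and compute and a tool call to move; the robot and the scene stay as the last step left them, time stands still between calls to the robot, and variables do not carry over. Pictures are saved under pics/ and viewed, at most 10 in all, crops included, and the job is handed in when it is done.

Besides the shell and the picture viewer there is one more tool, called after ">>>" by a JSON object that holds its "api" and its "payload", one argument or row to a line. send_rows: Moves the arm, as the interface text tells. Its arguments: {"type":"object","properties":{"targets":{"type":"string"},"grip_force":{"type":"number"}},"required":["targets"]}

```bash
mkdir -p pics; ls; python3 - <<'E'
from workcell import env, eyes
import cv2
print(env.state())
for n in("side","top"):
    f=eyes.grab_frame(n); cv2.imwrite(f"pics/{n}0.png",f["image"]); print(n,{k:v for k,v in f.items() if k!="image"})
E
```

```text
pics
{'time_s': 0.0, 'qpos': array([ 7.05312295e+01,  1.83516129e+01,  8.97061949e+01, -1.93606441e-03,
        7.20424869e+01, -1.14591081e+00]), 'qvel': array([-0.04036349,  0.07878819,  0.0561562 , -0.04783798,  0.07286129,
       -0.10779231]), 'effort': array([ 1.92914937e-03, -4.12455404e+01, -2.31971812e+01,  7.31607503e-02,
        4.55053768e-02, -1.35281311e-04]), 'ee_pos': array([180.6072743 , 545.37583321, 213.12198277]), 'ee_rot': array([-1.79899689e+02, -1.65416953e-04,  1.61677739e+02]), 'force': array([ 0.76408861, -0.30558128,  0.0267646 ]), 'torque': array([-0.03529838,  0.02638357,  0.00960311]), 'gripper_force': 0.0, 'gripper_width': 91.35352599193142}
side {'fovy': 42.72333644579968, 'cx': 260.4325908471445, 'cy': 198.82461698114776, 'eye': array([ 419.57568917, -905.73203081,  949.80793641]), 'attitude': array([48.90247846,  0.44444892, -8.49578926])}
top {'fovy': 44.101267310019196, 'cx': 254.41266937443388, 'cy': 198.18261422505185, 'eye': array([ 420.84082313,  -27.68421833, 1406.88948243]), 'attitude': array([  5.19917011,   1.58101086, -90.12904592])}
```

View pics/side0.png

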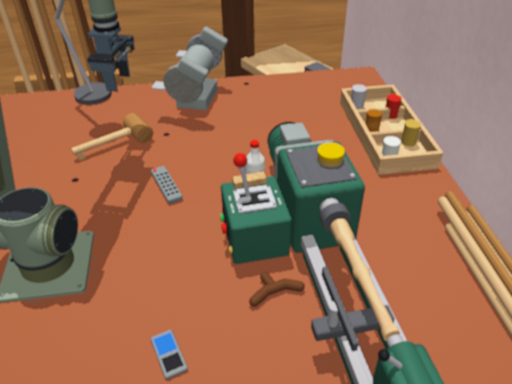

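View pics/top0.png

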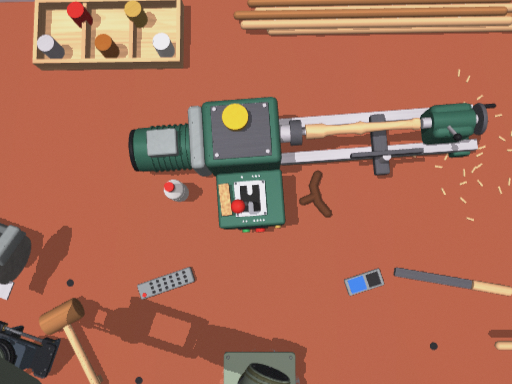

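The lathe is at the centre of the top view. The ball is at about (238,206) in the top view and (240,160) in the side view, so the lever leans to the near left. I'll enlarge the gate area next.

```bash
python3 - <<'E'
import cv2,numpy as np
a=cv2.imread("pics/top0.png")[160:240,205:295]; b=cv2.imread("pics/side0.png")[140:270,205:315]
cv2.imwrite("pics/c_top.png",cv2.resize(a,None,fx=7,fy=7,interpolation=cv2.INTER_CUBIC))
cv2.imwrite("pics/c_side.png",cv2.resize(b,None,fx=4.5,fy=4.5,interpolation=cv2.INTER_CUBIC))
E
```

```text
(no output)
```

View pics/c_top.png

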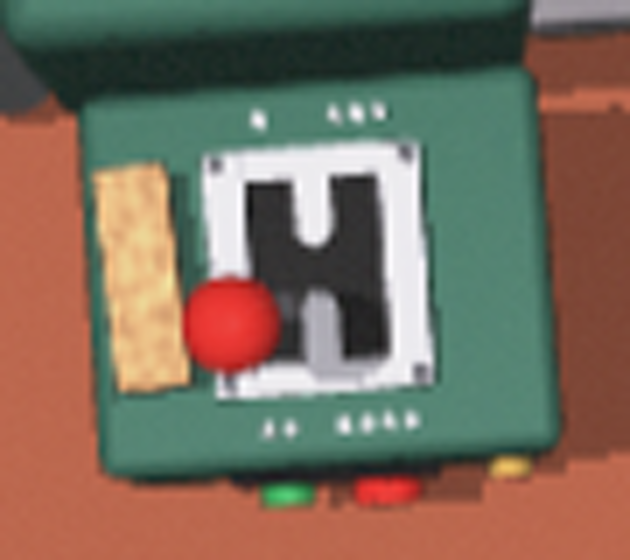

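View pics/c_side.png

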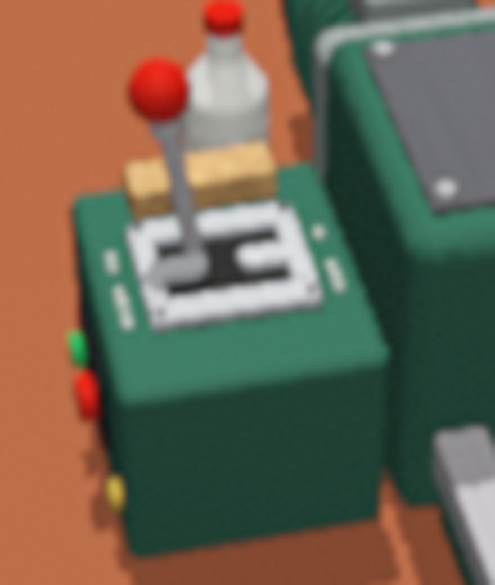

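Top crop: plate corners are at about (203,153), (418,140), (435,383) and (216,400), and the ball is at (232,325). Side crop: plate corners are at about (128,228), (281,203), (323,300) and (155,327), and the ball is at (159,90). The lever is near left, in second.

```bash
cat > h.py <<'E'
import numpy as np
from scipy.spatial.transform import Rotation as R
from scipy.optimize import least_squares
C={"side":(42.72333644579968,260.4325908471445,198.82461698114776,[419.57568917,-905.73203081,949.80793641],[48.90247846,.44444892,-8.49578926]),
"top":(44.101267310019196,254.41266937443388,198.18261422505185,[420.84082313,-27.68421833,1406.88948243],[5.19917011,1.58101086,-90.12904592])}
def proj(n,P):
    fv,cx,cy,e,a=C[n]; f=192/np.tan(np.radians(fv/2))
    p=(np.atleast_2d(P)-e)@R.from_euler("xyz",a,degrees=True).as_matrix()
    return np.c_[cx+f*p[:,0]/-p[:,2], cy-f*p[:,1]/-p[:,2]]
def L2W(p,P):
    return np.atleast_2d(P)@R.from_euler("z",p[2]).as_matrix().T+[p[0],p[1],0]
def knob(s,r): # shift fwd, select right (small-angle order irrelevant)
    d=R.from_euler("y",s).apply(R.from_euler("x",r).apply([0,0,215])); return d+[0,0,30]
E
python3 - <<'E'
from h import *
pl=np.array([[47,42,141],[47,-42,141],[-47,-42,141],[-47,42,141.]])
cr=lambda a,s,o:(np.array(a)+.5)/s-.5+o
t=cr([[203,153],[418,140],[435,383],[216,400]],7,[205,160]); s=cr([[281,203],[323,300],[155,327],[128,228]],4.5,[205,140])
bt=cr([[232,325]],7,[205,160]); bs=cr([[159,90]],4.5,[205,140])
for use in("ts","t","s"):
    f=lambda p:np.r_[(proj("top",L2W(p,pl))-t).ravel()*("t" in use),(proj("side",L2W(p,pl))-s).ravel()*("s" in use)]
    r=least_squares(f,[450,0,0]); print(use,r.x,np.degrees(r.x[2]),np.round(r.fun,1))
    if use=="ts": p=r.x
g=lambda q:np.r_[(proj("top",q)-bt).ravel(),(proj("side",q)-bs).ravel()]
b=least_squares(g,[430,20,240]); print("ball",b.x,b.fun)
g=lambda q:np.r_[(proj("top",L2W(p,knob(*q)))-bt).ravel(),(proj("side",L2W(p,knob(*q)))-bs).ravel()]
q=least_squares(g,[-.2,-.15]); print("shift,sel",q.x,q.fun, L2W(p,knob(*q.x)))
for n,k in dict(nl=(0,-.15),nr=(0,.15),third=(.24,.15)).items(): print(n,L2W(p,knob(*k)))
E
```

```text
ts [5.35700165e+02 1.85034253e+01 7.42806204e-02] 4.255966050887084 [-0.3  0.8  0.1  0.2  0.4  0.3  0.4  0.3  1.5  0.   0.1 -0.5  0.  -0.5
 -0.2 -0.2]
t [5.36855199e+02 1.88805390e+01 6.17173436e-02] 3.536143312971628 [-0.2  0.2  0.2 -0.   0.1  0.1  0.  -0.3  0.  -0.   0.  -0.   0.  -0.
  0.  -0. ]
s [5.34613153e+02 1.75926848e+01 9.06830100e-02] 5.1957537461033505 [-0.   0.   0.   0.   0.   0.   0.   0.   0.9  0.1 -0.  -0.4 -0.  -0.1
 -0.8  0.3]
ball [506.899345    45.3918395  243.92214421] [-0.01023652  0.29784827  0.28894852 -0.03827869]
shift,sel [-0.12424972 -0.13957698] [-0.34023564  0.27039128  0.38977954  0.59743013] [[507.16722356  46.37449202 241.26778007]]
nl [[533.31578224  50.54402629 242.58578176]]
nr [[538.08454764 -13.53717577 242.58578176]]
third [[588.4774019   -9.78706353 236.49264273]]
```

```bash
cat >> h.py <<'E'
P=[535.7,18.5,0.0743]
YAW=90+np.degrees(P[2])
def w2l(w): return (np.array(w)-[P[0],P[1],0])@R.from_euler("z",P[2]).as_matrix()
def rel(pos,rot,goal_l):  # row from tool pose to lathe-frame TCP goal, tool down, x left, y forward
    T=R.from_euler("xyz",rot,degrees=True); G=R.from_euler("xyz",[180,0,YAW],degrees=True)
    return np.round(T.inv().apply(L2W(P,goal_l)[0]-pos),1), np.round((T.inv()*G).as_rotvec(degrees=True),1)
E
python3 - <<'E'
from h import *
pos=np.array([180.769,545.862,213.976]);rot=[180,0,161.677]
for g in([-78,30,330],[-78,30,227]): print(L2W(P,g),rel(pos,rot,g))
E
```

```text
[[455.68825038  42.62716151 330.        ]] (array([-419.2, -391.3, -116. ]), array([ 0. , -0. , 67.4]))
[[455.68825038  42.62716151 227.        ]] (array([-419.2, -391.3,  -13. ]), array([ 0. , -0. , 67.4]))
```

>>> {"api": "send_rows", "payload": {
  "targets": "0 0 -0.04 0 0 0 0;0 0 -0.08 0 0 0 0;0 0 -0.116 0 0 0 0;-0.029 -0.027 -0.116 0 0 5 0;-0.058 -0.054 -0.116 0 0 10 0;-0.087 -0.081 -0.116 0 0 15 0;-0.116 -0.108 -0.116 0 0 20 0;-0.145 -0.135 -0.116 0 0 25 0;-0.174 -0.162 -0.116 0 0 30 0;-0.203 -0.189 -0.116 0 0 35 0;-0.232 -0.216 -0.116 0 0 40 0;-0.261 -0.243 -0.116 0 0 45 0",
  "grip_force": 20
}}

```text
time_s: 1.1
ee_pos: [352.3, 231.2, 329.8]
ee_rot: [-180.0, -0.0, 116.5]
force: [1.0, 1.2, 0.2]
gripper_width: 14.3
gripper_force: 0.0
```

```bash
python3 - <<'E'
from h import *; from workcell import env
s=env.state(); print(s["ee_pos"],s["ee_rot"],s["gripper_width"],s["force"],w2l(s["ee_pos"]))
# commanded pose if rows reached
T=R.from_euler("xyz",[180,0,161.677],degrees=True); c=np.array([180.769,545.862,213.976])+T.apply([-261,-243,-116])
print(c,rel(c,[180,0,161.677-45],[-78,30,330]))
E
```

```text
[352.33700853 231.22380329 329.75993186] [-1.79991439e+02 -1.65146984e-03  1.16453356e+02] 14.266219053280532 [0.99873388 1.2149701  0.24909679] [-167.06625713  225.7482422   329.75993186]
[352.14335831 233.13075865 329.976     ] (array([-216.7,    7. ,   -0. ]), array([ 0. , -0. , 22.4]))
```

>>> {"api": "send_rows", "payload": {
  "targets": "-0.036 0.001 0 0 0 4 0;-0.072 0.002 0 0 0 8 0;-0.108 0.003 0 0 0 12 0;-0.144 0.005 0 0 0 16 0;-0.18 0.006 0 0 0 20 0;-0.2167 0.007 0 0 0 22.4 0;-0.2167 0.007 0 0 0 22.4 0;-0.2167 0.007 0.03 0 0 22.4 0;-0.2167 0.007 0.06 0 0 22.4 0;-0.2167 0.007 0.09 0 0 22.4 0;-0.2167 0.007 0.103 0 0 22.4 0;-0.2167 0.007 0.103 0 0 22.4 0"
}}

```text
time_s: 2.1
ee_pos: [452.8, 42.9, 223.4]
ee_rot: [-179.5, -0.0, 94.3]
force: [-0.8, -0.4, 0.6]
gripper_width: 0.6
gripper_force: 0.0
```

```bash
python3 - <<'E'
from h import *; from workcell import env,eyes
import cv2
s=env.state(); print(s["ee_pos"],s["ee_rot"],s["gripper_width"],s["force"],w2l(s["ee_pos"]))
b=eyes.grab_frame("side")["image"][80:200,180:320]; t=eyes.grab_frame("top")["image"][150:270,185:325]
cv2.imwrite("pics/m1.png",cv2.resize(np.vstack([b,t]),None,fx=2.5,fy=2.5,interpolation=cv2.INTER_CUBIC))
E
```

```text
[452.83396191  42.89936345 223.4198763 ] [-1.79522469e+02 -2.17216756e-02  9.43074729e+01] 0.5583904022865401 [-0.81053679 -0.41290514  0.58899682] [-80.82620755  30.48332951 223.4198763 ]
```

View pics/m1.png

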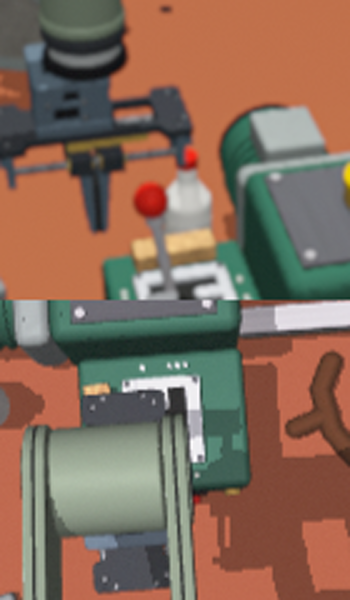

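The fingers are closed and stand behind the ball, which is at (150,200) in this view. They are lined up and clear of everything. I'll push forward gently, a bit short of neutral.

>>> {"api": "send_rows", "payload": {
  "targets": "0 0.006 0 0 0 0 0;0 0.012 0 0 0 0 0;0 0.016 0 0 0 0 0;0 0.020 0 0 0 0 0;0 0.023 0 0 0 0 0;0 0.026 0 0 0 0 0;0 0.029 0 0 0 0 0;0 0.032 0 0 0 0 0;0 0.035 0 0 0 0 0;0 0.038 0 0 0 0 0;0 0.038 0 0 0 0 0"
}}

```text
time_s: 3.12
ee_pos: [494.3, 45.5, 226.9]
ee_rot: [180.0, 0.0, 94.3]
force: [-0.6, -0.0, 2.9]
gripper_width: 0.5
gripper_force: 0.8
```

```bash
cat >> h.py <<'E'
import cv2
def look(verbose=True):
    from workcell import env,eyes
    s=env.state(); im=eyes.grab_frame("side")["image"]
    g=im.astype(int); m=((g[:,:,2]>120)&(g[:,:,1]<55)&(g[:,:,0]<55)).astype(np.uint8)
    n,l,st,c=cv2.connectedComponentsWithStats(m)
    pred=np.array([243,158]); ok=[i for i in range(1,n) if st[i,4]>40 and np.hypot(*(c[i]-pred))<45]
    i=max(ok,key=lambda i:st[i,4]); x,y,w,h,a=st[i]
    q=least_squares(lambda q:(proj("side",L2W(P,knob(*q)))[0]-[x+(w-1)/2,y+(h-1)/2]),[0,0]).x
    print("blob",st[i],c[i].round(1),"shift,sel",q.round(3),"ball l",knob(*q).round(1))
    print("tcp l",w2l(s["ee_pos"]).round(1),"rot",s["ee_rot"].round(1),"F",s["force"].round(1),"t",s["time_s"])
    return im
E
python3 - <<'E'
from h import *
im0=cv2.imread("pics/side0.png").astype(int)
m=((im0[:,:,2]>120)&(im0[:,:,1]<55)&(im0[:,:,0]<55)).astype(np.uint8); n,l,st,c=cv2.connectedComponentsWithStats(m)
print(st[st[:,4]>30],c[st[:,4]>30])
look()
E
```

```text
[[     0      0    512    384 196196]
 [   388     95     12     23    199]
 [   251    141      8      7     43]
 [   234    154     12     13    129]
 [   222    222      5     11     40]] [[255.37632266 191.61202573]
 [393.66331658 105.11055276]
 [254.1627907  143.6744186 ]
 [239.62015504 159.86821705]
 [224.125      227.375     ]]
blob [241 153  12  12 123] [246.1 158.5] shift,sel [-0.051 -0.148] ball l [-10.8  31.8 242.4]
tcp l [-39.3  30.  226.9] rot [180.    0.   94.3] F [-0.6 -0.   2.9] t 3.1167
```

>>> {"api": "send_rows", "payload": {
  "targets": "0 0.003 0 0 0 0 0;0 0.006 0 0 0 0 0;0 0.009 0 0 0 0 0;0 0.011 0 0 0 0 0;0 0.011 0 0 0 0 0"
}}

```text
time_s: 3.58
ee_pos: [505.2, 46.3, 226.9]
ee_rot: [180.0, 0.0, 94.3]
force: [-1.5, 0.1, 1.6]
gripper_width: 0.5
gripper_force: 0.7
```

```bash
python3 - <<'E'
from h import *
look()
E
```

```text
blob [246 152  11  13 116] [250.7 157.8] shift,sel [ 0.001 -0.143] ball l [1.000e-01 3.070e+01 2.428e+02]
tcp l [-28.3  30.  226.9] rot [180.    0.   94.3] F [-1.5  0.1  1.6] t 3.5833
```

The ball is at neutral. I'll back off and go round to its left side.

>>> {"api": "send_rows", "payload": {
  "targets": "0 -0.01 0 0 0 0 0;0 -0.022 0 0 0 0 0;0.018 -0.022 0 0 0 0 0;0.036 -0.022 0 0 0 0 0;0.054 -0.022 0 0 0 0 0;0.054 -0.022 0 0 0 0 0;0.054 -0.006 0 0 0 0 0;0.054 0.012 0 0 0 0 0;0.054 0.0285 0 0 0 0 0;0.054 0.0285 0 0 0 0 0;0.054 0.0285 0 0 0 0 0"
}}

```text
time_s: 4.55
ee_pos: [528.4, 101.6, 226.5]
ee_rot: [-179.9, 0.0, 94.3]
force: [0.0, -0.5, -0.0]
gripper_width: 0.3
gripper_force: 0.0
```

```bash
python3 - <<'E'
from h import *
im=look(); cv2.imwrite("pics/m2.png",cv2.resize(im[80:210,170:320],None,fx=4,fy=4,interpolation=cv2.INTER_CUBIC))
E
```

```text
blob [245 151  12  14 128] [250.3 157.5] shift,sel [-0.002 -0.157] ball l [ -0.5  33.6 242.4]
tcp l [ -1.1  83.4 226.5] rot [-179.9    0.    94.3] F [ 0.  -0.5 -0. ] t 4.55
```

View pics/m2.png

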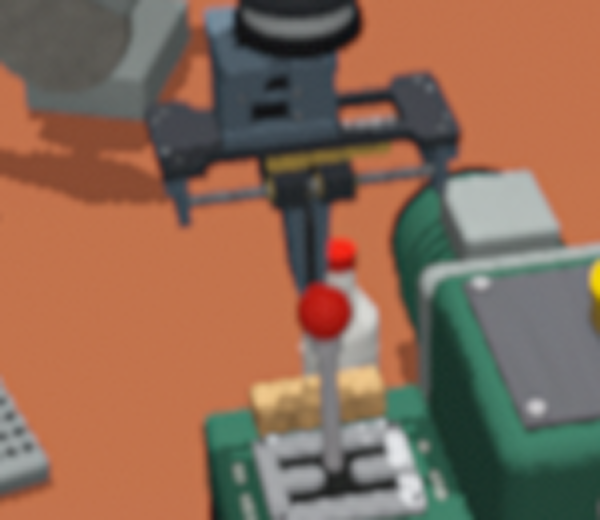

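The lever stands at the cross channel, with the closed fingers just left of the ball, which is at (325,312) in this view. Next I push right.

>>> {"api": "send_rows", "payload": {
  "targets": "-0.008 0.0005 0 0 0 0 0;-0.014 0.0005 0 0 0 0 0;-0.018 0.0005 0 0 0 0 0;-0.022 0.0005 0 0 0 0 0;-0.026 0.0005 0 0 0 0 0;-0.03 0.0005 0 0 0 0 0;-0.034 0.0005 0 0 0 0 0;-0.038 0.0005 0 0 0 0 0;-0.042 0.0005 0 0 0 0 0;-0.046 0.0005 0 0 0 0 0;-0.05 0.0005 0 0 0 0 0;-0.05 0.0005 0 0 0 0 0"
}}

```text
time_s: 5.6
ee_pos: [533.2, 51.6, 226.9]
ee_rot: [-180.0, 0.0, 94.2]
force: [-0.3, 2.2, 1.9]
gripper_width: 0.3
gripper_force: 1.2
```

```bash
python3 - <<'E'
from h import *
look()
E
```

```text
blob [247 157  13  14 138] [252.9 163.9] shift,sel [-0.002 -0.024] ball l [ -0.3   5.2 244.9]
tcp l [  0.   33.2 226.9] rot [-180.     0.    94.2] F [-0.3  2.2  1.9] t 5.6
```

>>> {"api": "send_rows", "payload": {
  "targets": "-0.004 0 0 0 0 0 0;-0.008 0 0 0 0 0 0;-0.012 0 0 0 0 0 0;-0.016 0 0 0 0 0 0;-0.020 0 0 0 0 0 0;-0.024 0 0 0 0 0 0;-0.027 0 0 0 0 0 0;-0.03 0 0 0 0 0 0;-0.032 0 0 0 0 0 0;-0.033 0 0 0 0 0 0;-0.033 0 0 0 0 0 0"
}}

```text
time_s: 6.57
ee_pos: [535.4, 19.3, 226.5]
ee_rot: [-179.9, -0.0, 94.3]
force: [-1.0, 2.3, -1.4]
gripper_width: 0.6
gripper_force: 1.2
```

```bash
python3 - <<'E'
from h import *
look()
E
```

```text
blob [250 166  13  15 145] [256.  173.2] shift,sel [-0.003  0.139] ball l [ -0.7 -29.7 242.9]
tcp l [-2.000e-01  9.000e-01  2.265e+02] rot [-179.9   -0.    94.3] F [-1.   2.3 -1.4] t 6.5667
```

>>> {"api": "send_rows", "payload": {
  "targets": "-0.0015 0 0 0 0 0 0;-0.003 0 0 0 0 0 0;-0.003 0 0 0 0 0 0;0.01 0 0 0 0 0 0;0.02 0 0 0 0 0 0;0.02 -0.02 0 0 0 0 0;0.02 -0.04 0 0 0 0 0;0.02 -0.055 0 0 0 0 0;0 -0.055 0 0 0 0 0;-0.02 -0.055 0 0 0 0 0;-0.033 -0.055 0 0 0 0 0;-0.033 -0.055 0 0 0 0 0"
}}

```text
time_s: 7.62
ee_pos: [483.8, -18.7, 227.5]
ee_rot: [179.9, 0.1, 94.2]
force: [-0.5, -0.3, 0.1]
gripper_width: 0.2
gripper_force: 0.0
```

```bash
python3 - <<'E'
from h import *
im=look(); cv2.imwrite("pics/m3.png",cv2.resize(im[80:210,170:320],None,fx=4,fy=4,interpolation=cv2.INTER_CUBIC))
E
```

```text
blob [250 169  13  13 133] [256.3 174.7] shift,sel [-0.01   0.168] ball l [ -2.1 -35.9 242. ]
tcp l [-54.5 -33.2 227.5] rot [1.799e+02 1.000e-01 9.420e+01] F [-0.5 -0.3  0.1] t 7.6167
```

View pics/m3.png

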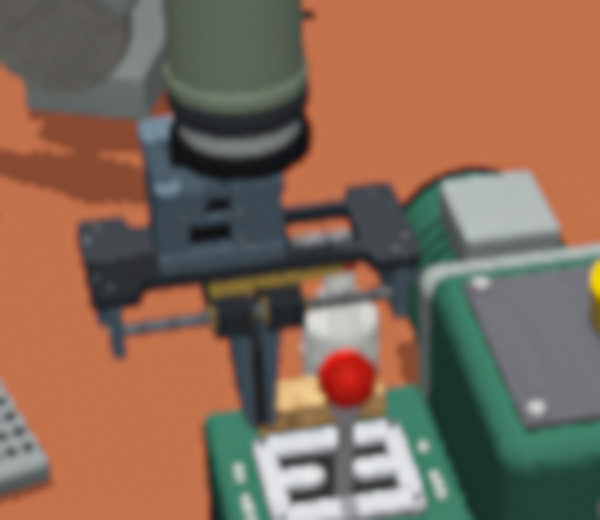

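The lever is in the right-hand slot at neutral, and the fingers are behind the ball. Next I push forward.

>>> {"api": "send_rows", "payload": {
  "targets": "0 0.008 0.001 0 0 0 0;0 0.016 0.002 0 0 0 0;0 0.021 0.003 0 0 0 0;0 0.025 0.004 0 0 0 0;0 0.029 0.004 0 0 0 0;0 0.033 0.004 0 0 0 0;0 0.037 0.004 0 0 0 0;0 0.041 0.004 0 0 0 0;0 0.045 0.004 0 0 0 0;0 0.049 0.004 0 0 0 0;0 0.053 0.004 0 0 0 0;0 0.057 0.004 0 0 0 0"
}}

```text
time_s: 8.67
ee_pos: [540.3, -13.1, 222.8]
ee_rot: [-180.0, -0.0, 94.3]
force: [-2.9, -0.0, 1.2]
gripper_width: 0.8
gripper_force: 1.3
```

```bash
python3 - <<'E'
from h import *
look()
E
```

```text
blob [264 167  13  14 145] [269.9 173.2] shift,sel [0.149 0.164] ball l [ 31.6 -35.1 239.7]
tcp l [  2.3 -31.9 222.8] rot [-180.    -0.    94.3] F [-2.9 -0.   1.2] t 8.6667
```

>>> {"api": "send_rows", "payload": {
  "targets": "0 0.004 0 0 0 0 0;0 0.008 0 0 0 0 0;0 0.012 0 0 0 0 0;0 0.015 0 0 0 0 0;0 0.017 0 0 0 0 0;0 0.017 0 0 0 0 0"
}}

```text
time_s: 9.22
ee_pos: [557.5, -12.0, 222.7]
ee_rot: [180.0, 0.0, 94.3]
force: [-1.5, 0.6, -1.6]
gripper_width: 0.3
gripper_force: 0.7
```

>>> {"api": "send_rows", "payload": {
  "targets": "0 0.001 0 0 0 0 0;0 0.002 0 0 0 0 0;0 0.002 0 0 0 0 0"
}}

```text
time_s: 9.47
ee_pos: [559.1, -11.8, 222.9]
ee_rot: [-180.0, -0.0, 94.3]
force: [-2.3, 0.1, -1.4]
gripper_width: 0.6
gripper_force: 1.0
```

```bash
python3 - <<'E'
from h import *
look()
E
```

```text
blob [272 165  13  16 158] [277.7 172.9] shift,sel [0.246 0.147] ball l [ 51.9 -31.5 236.3]
tcp l [ 21.  -32.  222.9] rot [-180.    -0.    94.3] F [-2.3  0.1 -1.4] t 9.4667
```

>>> {"api": "send_rows", "payload": {
  "targets": "0 0.0007 0 0 0 0 0;0 0.0015 0 0 0 0 0;0 0.0015 0 0 0 0 0"
}}

```text
time_s: 9.77
ee_pos: [560.5, -11.7, 222.9]
ee_rot: [-180.0, -0.0, 94.3]
force: [-1.8, 0.6, -0.2]
gripper_width: 0.7
gripper_force: 1.2
```

>>> {"api": "send_rows", "payload": {
  "targets": "0 0.0007 0 0 0 0 0;0 0.0015 0 0 0 0 0;0 0.0015 0 0 0 0 0"
}}

```text
time_s: 10.02
ee_pos: [561.7, -11.6, 222.8]
ee_rot: [-179.9, -0.0, 94.3]
force: [-3.6, 0.2, -1.2]
gripper_width: 0.4
gripper_force: 1.8
```

>>> {"api": "send_rows", "payload": {
  "targets": "0 0.0005 0 0 0 0 0;0 0.001 0 0 0 0 0;0 0.001 0 0 0 0 0"
}}

```text
time_s: 10.27
ee_pos: [562.5, -11.5, 222.7]
ee_rot: [-179.9, -0.0, 94.3]
force: [-4.4, -0.7, -2.8]
gripper_width: 0.6
gripper_force: 2.3
```

>>> {"api": "send_rows", "payload": {
  "targets": "0 0.0005 0 0 0 0 0;0 0.001 0 0 0 0 0;0 0.001 0 0 0 0 0"
}}

```text
time_s: 10.52
ee_pos: [563.2, -11.4, 222.5]
ee_rot: [-179.9, -0.0, 94.3]
force: [-5.1, -0.1, -2.6]
gripper_width: 0.3
gripper_force: 2.6
```

```bash
python3 - <<'E'
from h import *
look()
E
```

```text
blob [274 165  12  16 150] [279.2 172.9] shift,sel [0.264 0.145] ball l [ 55.6 -31.1 235.3]
tcp l [ 25.2 -31.9 222.5] rot [-179.9   -0.    94.3] F [-5.1 -0.1 -2.6] t 10.5167
```

>>> {"api": "send_rows", "payload": {
  "targets": "0 0.0007 0 0 0 0 0;0 0.0015 0 0 0 0 0;0 0.0015 0 0 0 0 0"
}}

```text
time_s: 10.82
ee_pos: [564.3, -11.3, 222.4]
ee_rot: [-179.8, -0.0, 94.3]
force: [-7.1, -0.8, -2.0]
gripper_width: 0.4
gripper_force: 3.1
```

>>> {"api": "send_rows", "payload": {
  "targets": "0 0.0007 0 0 0 0 0;0 0.0015 0 0 0 0 0;0 0.0015 0 0 0 0 0"
}}

```text
time_s: 11.07
ee_pos: [565.2, -11.2, 222.2]
ee_rot: [-179.7, -0.0, 94.3]
force: [-7.1, -0.3, -2.5]
gripper_width: 0.3
gripper_force: 3.6
```

```bash
python3 - <<'E'
from h import *
look()
E
```

```text
blob [274 165  13  16 147] [279.9 173.1] shift,sel [0.271 0.145] ball l [ 56.9 -31.  235. ]
tcp l [ 27.2 -31.8 222.2] rot [-179.7   -0.    94.3] F [-7.1 -0.3 -2.5] t 11.0667
```

The ball has stopped moving while the force has risen to more than twice the sliding force, so it is at the stop. I'll back off, lift and check.

>>> {"api": "send_rows", "payload": {
  "targets": "0 -0.015 0 0 0 0 0;0 -0.03 0 0 0 0 0;0 -0.05 0 0 0 0 0;0 -0.06 -0.03 0 0 0 0;0 -0.07 -0.06 0 0 0 0;0 -0.10 -0.09 0 0 0 0;0 -0.135 -0.09 0 0 0 0;0 -0.17 -0.09 0 0 0 0;0 -0.20 -0.09 0 0 0 0;0 -0.22 -0.09 0 0 0 0;0 -0.22 -0.09 0 0 0 0"
}}

```text
time_s: 12.03
ee_pos: [346.2, -27.8, 314.7]
ee_rot: [179.6, 0.1, 94.2]
force: [-0.2, -0.7, 0.1]
gripper_width: 0.3
gripper_force: 0.0
```

```bash
python3 - <<'E'
from h import *
from workcell import eyes
im=look(); t=eyes.grab_frame("top")["image"]
cv2.imwrite("pics/m4.png",np.vstack([cv2.resize(im[130:220,190:340],(600,360),interpolation=cv2.INTER_CUBIC)[:300],cv2.resize(t[90:240,160:360],(400,300),interpolation=cv2.INTER_CUBIC).copy() if 0 else cv2.resize(t[140:240,160:360],(600,300),interpolation=cv2.INTER_CUBIC)]))
E
```

```text
blob [271 165  15  16 164] [278.3 172.8] shift,sel [0.246 0.147] ball l [ 51.9 -31.5 236.3]
tcp l [-192.4  -32.1  314.7] rot [1.796e+02 1.000e-01 9.420e+01] F [-0.2 -0.7  0.1] t 12.0333
```

View pics/m4.png

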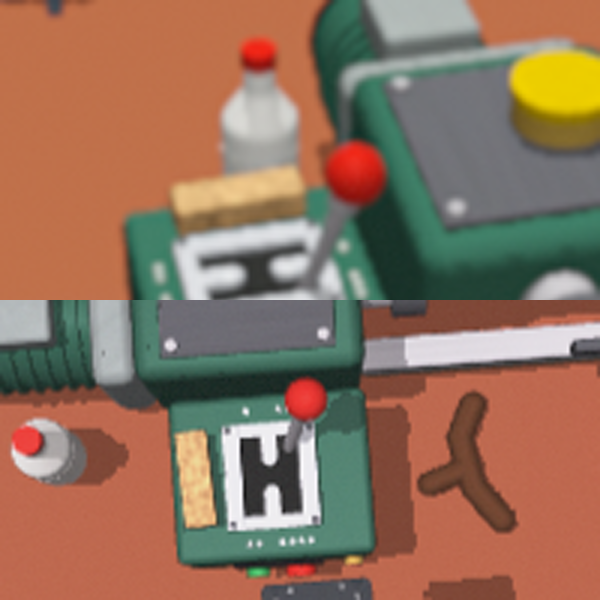

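The lever is home in the far right slot, with the ball at (355,175) in the side crop and (306,398) in the top crop. The unoccluded reading gives a shift of 0.246, which matches the stop. The block, bottle, tin and handle have not moved.

```bash
python3 -c "
from workcell import env
print(env.job_done())"
```

```text
the job is handed in; nothing more can be done
None
```

The gear lever is fully home in third, pushed with closed fingers via neutral and never into fourth; nothing else in the camera views was disturbed, and the job is handed in at about 12 s.

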